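# Short spin on the bench centrifuge

## Task

Give the blood tubes a short spin in the centrifuge, using your fingertips only: push the open lid down until it is fully shut, then press the white-dotted end of the black power rocker until it is fully over, then press the green key all the way down and keep it down, finishing your program while still holding it. Press no other key, and leave the jar, bottle, vial, cup, pen and boxes where they stand: grip or lift nothing.

Things in the scene. Friction and masses are not known exactly. Their poses are not given: they have to be found in the camera images.
- machine: bench centrifuge, fixed to the table: cream housing, 330 mm wide (its y) by 220 mm deep (its x), flat deck 110 mm above the table. Origin: centre of its underside, at table height. Its x axis points from the operator (robot) side to the back, y to its left, z up; it stands turned by up to 0.35 rad. The lidded rotor chamber takes its left part, the dark control panel with the rocker and four round keys its right part
- lid (a joint): angle of the chamber lid in rad: 0 = fully shut, grows as it opens; starts between 0.35 and 0.75. Stiff hinge along the machine's y at its back edge (machine frame x 100 mm, z 110 mm): the lid stays where it is left, falls no further by itself, and takes only 1 to 3 N near the front edge to push down
- lid_press (a point): point on the upper face of the off-white lid, on its centre line, 180 mm from the hinge and 10 mm behind the base of its blue front tab (60 mm wide); it moves with the lid. The lid is 190 mm deep, 185 mm wide, 18 mm thick; its upper face is 128 mm above the table when shut. Push down from above here or a little nearer the hinge
- rocker (a joint): angle of the black power rocker in rad: 0 = off, 0.5 = on (end stop); it stays where it is left. It starts off (0 to 0.06)
- rocker_dot (a point): white dot on the upper face of the rocker's raised half (its right half seen from the robot), 22 mm from the pivot; the rocker is 64 mm long along the machine's y and 30 mm wide, its pivot at (-65, -100, 125) mm in the machine frame. Pushing the dot straight down by about 11 mm with 2 to 4 N turns it on; the dot is then about 124 mm above the table. The neighbouring keys are at least 70 mm away in x
- key_green_top (a point): centre of the top of the green round key (the spring-loaded short-spin key: it runs the rotor only while it is held down): cap 28 mm across in a black ring 44 mm across, top about 132 mm above the table when up. The four keys stand in a 2 x 2 block, centres 57 mm apart along the machine's x and 60 mm along its y; which colour is where changes each time
- key_green (a joint): how far the green key is pressed, m: 0 = up, 0.006 = fully down; spring return, starts to move at 1.5 N, fully down at 5 N
- key_red_top (a point): centre of the top of the red round key (another function, not to be pressed): cap 28 mm across in a black ring 44 mm across, top about 132 mm above the table when up. The four keys stand in a 2 x 2 block, centres 57 mm apart along the machine's x and 60 mm along its y; which colour is where changes each time
- key_red (a joint): how far the red key is pressed, m: 0 = up, 0.006 = fully down; spring return, starts to move at 1.5 N, fully down at 5 N
- key_yellow_top (a point): centre of the top of the yellow round key (another function, not to be pressed): cap 28 mm across in a black ring 44 mm across, top about 132 mm above the table when up. The four keys stand in a 2 x 2 block, centres 57 mm apart along the machine's x and 60 mm along its y; which colour is where changes each time
- key_yellow (a joint): how far the yellow key is pressed, m: 0 = up, 0.006 = fully down; spring return, starts to move at 1.5 N, fully down at 5 N
- key_blue_top (a point): centre of the top of the blue round key (another function, not to be pressed): cap 28 mm across in a black ring 44 mm across, top about 132 mm above the table when up. The four keys stand in a 2 x 2 block, centres 57 mm apart along the machine's x and 60 mm along its y; which colour is where changes each time
- key_blue (a joint): how far the blue key is pressed, m: 0 = up, 0.006 = fully down; spring return, starts to move at 1.5 N, fully down at 5 N
- jar: amber screw-top jar, 60 mm across, 70 mm high, standing on the table on the robot's side of the machine; loose, not part of the job. Origin: centre of its underside
- reagent: white bottle with a blue cap, 48 mm across, 110 mm high, standing close to the machine's left side; loose, not part of the job. Origin: centre of its underside
- vial: small glass vial with a white cap, 26 mm across, 55 mm high, standing close to the machine's right side; loose, not part of the job. Origin: centre of its underside
- needle_box: white box, 70 x 110 x 50 mm, on the left of the table; loose, not part of the job. Origin: centre of its underside
- cup: white plastic cup, 72 mm across, 80 mm high, on the right of the table; loose, not part of the job. Origin: centre of its underside
- marker: black marker pen with a red cap, 135 mm long, lying on the right of the table; loose, not part of the job. Origin: centre of its underside
- slide_box: flat blue box, 90 x 70 x 32 mm, on the right of the table; loose, not part of the job. Origin: centre of its underside

How it is judged:
By the outcome, as a careful person would: the job done as asked, in the order asked, and still so for the second after the job is handed in, while the arm keeps its last pose, push and grip.
It also fails if it takes over 45 s, if anything falls off the work surface, if the arm or the gripper's body presses on something with over 40 N, if the wrist force passes 120 N, or if a joint passes its speed limit or range.

## Robot

A 6-joint arm with a two-finger parallel gripper is mounted at the origin on the work surface. World frame = base frame: x ahead of the robot, y to its left, z up, the work surface at z = 0. Lengths are in mm, angles in rad, forces in N, time in s.
With the tool pointing down it reaches from about 275 to 750 mm from the base axis. Payload 10.2 kg.
Tool frame: the origin (TCP) lies at the very end of the fingers, on their centre line; the grasp point (between the pads) lies 19 mm behind it; z points along the fingers, y is the line along which they close (so a half turn about z gives the same grasp; the last joint's range is limited). The gripper opens to 85 mm and grips with 20 to 120 N. Pads are 22 mm wide; open, the fingers measure 114 mm over their backs; the gripper's body (76 mm by 85 mm) begins 54 mm behind the grasp point. The pads swing forward as they close: fully open they stand 13 mm farther back than shut.
Start: joints at [0.893, 0.313, 1.498, -0, 1.331, -0.223], TCP at [230.636, 471.633, 199.494] pointing down, gripper open.
Joint ranges: [-2.94, 2.94], [-0.97, 2.17], [0.19, 2.56], [-1.23, 4.37], [0.02, 3.11], [-2.88, 2.88]. Speed limits (rad/s): [2.39, 2.39, 3.01, 3.14, 3.14, 3.14].

## Interface

Orientations are given as a unit quaternion [w, x, y, z].
In Python, from rig import ctrl, optics gives the robot as it stands. The module is installed in compiled form; this text tells all that it offers.
- The arm moves only by the shell command python3 -m handwheel 'ROWS' [FORCE]. ROWS is JSON, a list that holds one entry, the list of rows, each a list of 5 numbers: the gripper command: -1 is fully open, 1 is shut, values between are in proportion, then the shift along the world's x, y, z in units of 50 mm (1.0 is 50 mm), then the turn about the world's z in units of 8 degrees (1.0 is 8 degrees). In form: [[[gripper, tx, ty, tz, twist], ...]]. A call has 1 to 10 rows; each row shifts and turns the commanded pose from where the row before left it; what a row does not reach is not made up. A row lasts 1/10 s, in which the tool goes at most 50 mm and 8.59 degrees, less where a joint would pass 70% of its speed; a pose out of reach is approached as far as the arm can. A call is refused whole if a number of a shift passes 1 or a number of a turn 1, either way. A call with a gripper value outside its range is refused whole. The fingers move at their own pace and stop on an object; FORCE is the grip in N (left out, the last holds). Time passes only in rows, so rows that do not move let the fingers close. It gives the time, the measured TCP pose, the force, the opening and the grip force at its end, in the units of the state.
- ctrl.sense(): the state, without advancing time (a new reading comes with each control period).
- optics.capture(name): name is "scene" or "top" or "wrist"; returns a dict with "img" (400x640x3 uint8, blue, green, red), "K" (3x3 intrinsics, pixels), "R" (3x3) and "t" (3): a world point X has camera coordinates R X + t. Camera axes: x right, y down, z forward; pixel columns grow to the right and rows downward; lengths in mm; the calibration is good to about 2 mm. A picture is of the moment at which its call begins. There is no depth.
- ctrl.finish_job(): hands the job in; it is judged then, once.
The state is a dict: "time_s": time; "joints": joint angles; "dq": joint speeds; "tau": joint torques, N m; "eef_pos": TCP position; "ee_rot": TCP orientation; "force": force on the tool from outside, world axes, zero at the start; "wrist_torque": the same for the moment, N m; "grip_width": opening from 0.0 (shut) to 1.0 (fully open); "grip_force": force on a finger pad.
Only numpy, scipy, OpenCV 4.12 (cv2) and the standard library are available. Lean on these libraries where they do the work, as an engineer would, in place of code of your own. Each camera call takes 0.05 s, during which the arm holds its last target. There are 200 camera calls.

## Working session

There is one attempt and no reset: what is moved stays moved. The work goes in short steps, Python scripts to look and compute and a shell command to move; the robot and the scene stay as the last step left them, time stands still between calls to the robot, and variables do not carry over. Pictures are saved under pics/ and viewed, at most 10 in all, crops included, and the job is handed in when it is done.

```bash
mkdir -p pics
python3 - <<'E'
from rig import ctrl, optics
import cv2,pickle
d={}
for n in("scene","top"):
    c=optics.capture(n); d[n]=c; cv2.imwrite(f"pics/{n}0.png",c["img"])
    print(n,c["K"].tolist(),c["R"].round(3).tolist(),c["t"].round(1).tolist())
pickle.dump(d,open("d0.pkl","wb"))
s=ctrl.sense();print(s["time_s"],s["eef_pos"],s["ee_rot"],s["force"],s["grip_width"])
E
```

```text
scene [[492.46829389293396, 0.0, 314.70179002857583], [0.0, 492.46829389293396, 192.89796118789084], [0.0, 0.0, 1.0]] [[0.884, 0.468, -0.011], [0.273, -0.535, -0.8], [-0.381, 0.704, -0.6]] [-444.1, -85.7, 2061.3]
top [[491.831061319083, 0.0, 316.62411567138884], [0.0, 491.831061319083, 204.09148690392652], [0.0, 0.0, 1.0]] [[0.024, -1.0, 0.014], [-0.995, -0.026, -0.097], [0.097, -0.011, -0.995]] [-61.7, 567.7, 1578.2]
0.1 [230.44694617 471.42117521 199.00468647] [-2.57675998e-04  2.25434072e-01  9.74258253e-01 -5.19761047e-04] [2.84508788e-01 5.07754119e-01 3.89055335e-04] 1.0001891052435612
```

View pics/scene0.png

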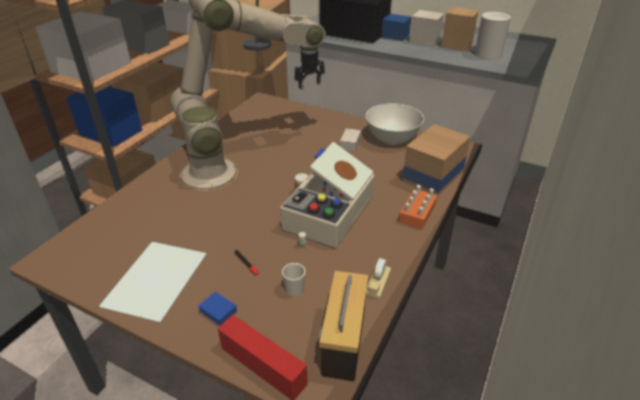

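View pics/top0.png

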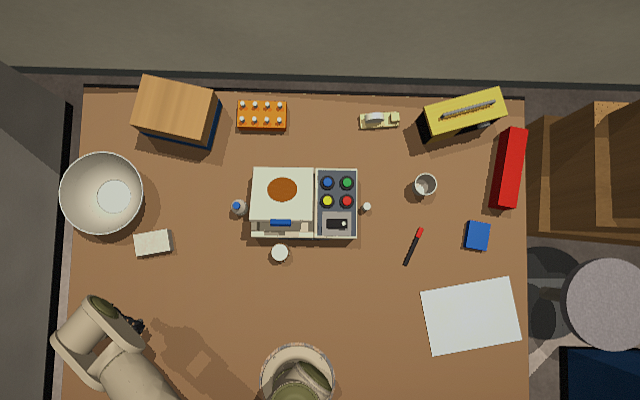

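The top view shows the centrifuge at columns 250–358, rows 167–240. The green key is at about (347,182), blue (327,182), yellow (327,201) and red (347,201), and the rocker is at (337,224) with its dot near (344,224). The blue lid tab is at (280,222) and the jar at (280,253).

```bash
cat > h.py <<'E'
import numpy as np,cv2
def ray(c,uv,z):
    d=c["R"].T@np.linalg.inv(c["K"])@np.array([*uv,1.]); o=-c["R"].T@c["t"]
    return o+d*(z-o[2])/d[2]
def proj(c,X):
    p=c["K"]@(c["R"]@np.asarray(X,float)+c["t"]); return p[:2]/p[2]
def blobs(c,box,h,smin=120,vmin=60,amin=15):
    x0,y0,x1,y1=box; hsv=cv2.cvtColor(c["img"],cv2.COLOR_BGR2HSV)[y0:y1,x0:x1].astype(int)
    m=np.any([(hsv[...,0]>=a)&(hsv[...,0]<=b) for a,b in h],0)&(hsv[...,1]>smin)&(hsv[...,2]>vmin)
    n,_,s,ce=cv2.connectedComponentsWithStats(m.astype(np.uint8))
    return [(s[i].tolist(),ce[i]+[x0,y0]) for i in range(1,n) if s[i][4]>=amin]
H={"red":[(0,8),(172,180)],"yellow":[(22,35)],"green":[(50,85)],"blue":[(95,125)]}
E
python3 - <<'E'
import pickle,numpy as np,cv2
from h import *
d=pickle.load(open("d0.pkl","rb"));c=d["top"];K={}
for k in H:
    for s,ce in blobs(c,(316,170,358,212),H[k]):
        K[k]=ray(c,ce,132); print(k,s[4],ce.round(1),K[k].round(1))
ux=(K["blue"]-K["yellow"]+K["green"]-K["red"]); uy=K["blue"]-K["green"]+K["yellow"]-K["red"]
print("spacing",np.linalg.norm(ux)/2,np.linalg.norm(uy)/2)
yaw=np.angle((ux[0]+1j*ux[1])*57+(uy[0]+1j*uy[1])*(-1j)*60); print("yaw",yaw)
R=np.array([[np.cos(yaw),-np.sin(yaw)],[np.sin(yaw),np.cos(yaw)]])
cen=sum(K.values())/4
print("tab",[(s,e.round(1),ray(c,e,128).round(1)) for s,e in blobs(c,(250,205,312,240),H["blue"])])
g=c["img"][212:238,318:357].min(2); 
print("dot/rocker"); print((g[4:20,4:34]).tolist())
print("cen",cen, [ (k,(R.T@(K[k]-cen)[:2]).round(1)) for k in K])
# base corners in the image at z=110 are checked visually
im=cv2.resize(c["img"][155:260,220:375],None,fx=5,fy=5,interpolation=cv2.INTER_CUBIC);cv2.imwrite("pics/crop.png",im)
E
```

```text
red 77 [346.6 200.3] [ 573.  -137.6  132. ]
yellow 72 [327. 200.] [572.2 -77.7 132. ]
green 65 [346.8 182. ] [ 629.4 -137.2  132. ]
blue 69 [327.1 181.7] [628.9 -76.8 132. ]
spacing 56.51485753816318 60.13553078457264
yaw 0.010880338975497297
tab [([20, 14, 21, 7, 129], array([279.9, 222.3]), array([500.6,  64.2, 128. ]))]
dot/rocker
[[144, 143, 143, 142, 141, 142, 143, 142, 143, 143, 142, 144, 143, 142, 143, 143, 143, 144, 143, 142, 143, 142, 143, 142, 142, 141, 141, 143, 147, 115], [144, 143, 142, 143, 143, 147, 148, 148, 149, 148, 149, 148, 149, 149, 150, 148, 150, 148, 149, 148, 148, 147, 149, 148, 147, 144, 142, 141, 147, 115], [143, 144, 142, 146, 139, 125, 126, 125, 127, 127, 127, 128, 127, 126, 126, 128, 126, 125, 127, 127, 124, 126, 125, 124, 123, 134, 143, 142, 146, 114], [143, 144, 142, 150, 103, 30, 21, 22, 25, 21, 22, 24, 28, 26, 26, 24, 26, 25, 26, 25, 28, 24, 22, 22, 41, 107, 143, 142, 145, 113], [144, 145, 144, 154, 64, 31, 39, 41, 39, 38, 39, 39, 38, 38, 40, 40, 40, 42, 43, 37, 32, 26, 25, 30, 21, 102, 146, 145, 147, 113], [143, 144, 144, 155, 70, 34, 37, 40, 39, 39,
[... 944 characters left out ...]
 40, 41, 44, 45, 47, 48, 48, 46, 43, 91, 87, 105, 145, 144, 147, 116], [147, 146, 143, 144, 149, 140, 115, 111, 114, 112, 113, 113, 114, 113, 114, 115, 103, 65, 63, 60, 61, 61, 54, 130, 129, 124, 143, 145, 147, 116], [146, 145, 143, 142, 145, 146, 148, 149, 150, 150, 150, 149, 149, 149, 150, 151, 140, 112, 108, 110, 112, 110, 108, 135, 133, 131, 143, 143, 147, 109], [146, 145, 142, 142, 142, 142, 142, 142, 143, 141, 142, 142, 143, 142, 142, 143, 145, 147, 148, 148, 149, 150, 147, 146, 144, 143, 142, 143, 148, 97]]
cen [ 600.87050438 -107.31613066  132.        ] [('red', array([-28.2, -29.9])), ('yellow', array([-28.3,  29.9])), ('green', array([ 28.2, -30.2])), ('blue', array([28.4, 30.2]))]
```

View pics/crop.png

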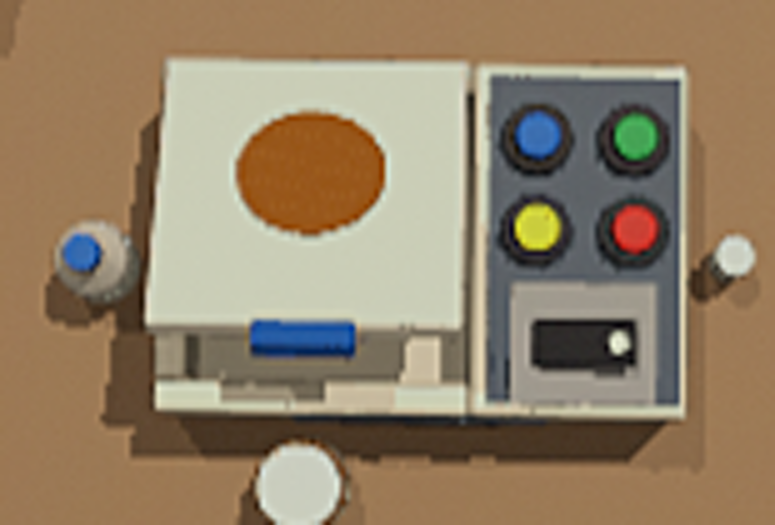

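Lid hinge along the top edge, tab at crop (303,338), rocker dot at crop (619,341). Yaw is about 0.01. Next I compute the targets.

Run:
```python
import pickle,numpy as np
from scipy.optimize import brentq
from h import *
d=pickle.load(open("d0.pkl","rb"));c=d["top"];s=d["scene"]
yaw=.011;R=np.array([[np.cos(yaw),-np.sin(yaw)],[np.sin(yaw),np.cos(yaw)]])
dot=ray(c,(343.4,223.3),135);o=dot[:2]-R@[-65,-122]
print("dot",dot,"origin",o)
for n,m in dict(fl=(-110,165),fr=(-110,-165),br=(110,-165)).items(): print(n,proj(c,[*(o+R@m),110]).round(1))
tab=(281,219.6)
def top(a,r,y): return np.array([*(o+R@[100-r*np.cos(a)+18*np.sin(a),y]),110+r*np.sin(a)+18*np.cos(a)])
ym=(R.T@(ray(c,tab,200)[:2]-o))[1]
a=brentq(lambda a:proj(c,top(a,190,ym))[1]-tab[1],0.1,1.2)
print("ym",ym,"a",a)
for b in (a,.5,.3,.15,0): print(b,top(b,175,ym).round(1))
print("scene proj tab base",proj(s,top(a,190,ym)))
print([(e.round(1),proj(s,ray(c,q,132)).round(1)) for q,e in [((346.8,182),0*np.ones(2))]], [ (k,e.round(1)) for k in("green","red") for q,e in blobs(s,(290,180,350,230),H[k],90,40,8)])
```

```text
dot [ 502.11846748 -128.99097301  135.        ] origin [565.77256208  -6.28336835]
fl [249.4 237.1]
fr [356.7 238.6]
br [357.1 168. ]
ym 63.71290249076071 a 0.46837568716932265
0.46837568716932265 [517.   56.9 205.1]
0.5 [520.1  56.9 209.7]
0.3 [503.2  56.7 178.9]
0.15 [494.7  56.7 153.9]
0 [490.1  56.6 128. ]
scene proj tab base [321.623797   151.99643673]
[(array([0., 0.]), array([328.5, 209. ]))] [('green', array([328.4, 210.9])), ('red', array([323.9, 189.2])), ('red', array([341.1, 194.9])), ('red', array([313.5, 206.5]))]
```

```bash
python3 -m handwheel '[[[1,0.3,-0.5,0.4,-0.8],[1,0.55,-0.8,0.2,-0.8],[1,0.6,-0.8,0.2,-0.8],[1,0.6,-0.8,0.2,-0.8],[1,0.6,-0.8,0,-0.8],[1,0.6,-0.8,0,-0.8],[1,0.6,-0.8,0,-0.8],[1,0.6,-0.8,0,-0.8],[1,0.6,-0.8,0,-0.8],[1,0.6,-0.8,0,-0.8]]]' 60
```

```text
time_s: 1.1
eef_pos: [512.7, 86.2, 248.9]
ee_rot: [-0.0, 0.709, 0.705, -0.0]
force: [0.6, 0.7, -0.7]
grip_width: -0.001
grip_force: 0.0
```

```bash
python3 -m handwheel '[[[1,0.1,-0.58,0,0],[1,0,0,-0.3,0],[1,0,0,-0.3,0],[1,0,0,-0.2,0],[1,0,0,-0.15,0]]]'; python3 -m handwheel '[[[1,-0.1,0,-0.2,0],[1,-0.08,0,-0.2,0],[1,-0.08,0,-0.2,0],[1,-0.06,0,-0.2,0],[1,-0.04,0,-0.2,0],[1,-0.04,0,-0.2,0]]]'
```

```text
time_s: 1.6
eef_pos: [516.7, 59.3, 200.8]
ee_rot: [-0.0, 0.707, 0.707, -0.0]
force: [0.6, -0.1, -0.8]
grip_width: 0.001
grip_force: 0.0
time_s: 2.2
eef_pos: [496.8, 59.2, 140.9]
ee_rot: [0.0, 0.707, 0.707, 0.0]
force: [-0.5, -0.2, -0.0]
grip_width: -0.003
grip_force: 0.4
```

```bash
python3 - <<'E'
from rig import optics
import cv2,numpy as np
a=optics.capture("wrist")["img"];b=optics.capture("scene")["img"][110:260,250:410]
cv2.imwrite("pics/w1.png",np.hstack([cv2.resize(a,(480,300)),cv2.resize(b,(320,300))]))
E
python3 -m handwheel '[[[1,0,0,-0.04,0]]]'
```

```text
time_s: 2.4
eef_pos: [497.2, 59.2, 139.7]
ee_rot: [0.0, 0.707, 0.707, 0.0]
force: [0.9, -0.2, 0.2]
grip_width: 0.001
grip_force: 0.0
```

View pics/w1.png

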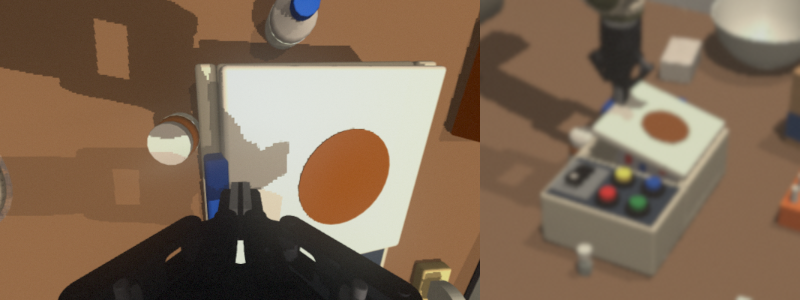

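The fingertips are on the lid just behind the tab, and the lid is going down with them. I'll keep pushing.

```bash
python3 -m handwheel '[[[1,-0.04,0,-0.1,0],[1,0,0,-0.1,0],[1,0,0,-0.06,0]]]';python3 -m handwheel '[[[1,0,0,-0.06,0],[1,0,0,0,0]]]'
```

```text
time_s: 2.7
eef_pos: [494.8, 59.2, 126.1]
ee_rot: [-0.0, 0.707, 0.707, -0.0]
force: [-0.1, -0.0, 1.1]
grip_width: -0.002
grip_force: 0.4
time_s: 2.9
eef_pos: [494.9, 59.2, 123.2]
ee_rot: [-0.0, 0.707, 0.707, -0.0]
force: [-0.3, 0.4, 0.3]
grip_width: -0.001
grip_force: 0.0
```

Run:
```python
from rig import optics
import cv2,numpy as np
a=optics.capture("wrist")["img"][60:,180:560];b=optics.capture("scene")["img"][130:230,270:390]
cv2.imwrite("pics/w2.png",np.hstack([cv2.resize(a,(450,400)),cv2.resize(b,(350,400),interpolation=cv2.INTER_CUBIC)]))
```

```text
(no output)
```

View pics/w2.png

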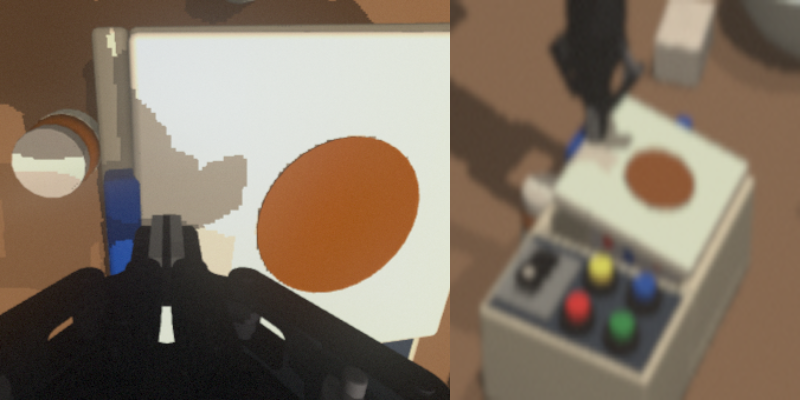

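```bash
python3 -m handwheel '[[[1,0,0,-0.06,0],[1,0,0,0,0]]]';python3 -m handwheel '[[[1,0,0,-0.06,0],[1,0,0,0,0]]]'
```

```text
time_s: 3.2
eef_pos: [494.9, 59.2, 120.3]
ee_rot: [-0.0, 0.707, 0.707, -0.0]
force: [0.4, -0.2, -0.2]
grip_width: 0.001
grip_force: 0.0
time_s: 3.4
eef_pos: [494.8, 59.2, 117.2]
ee_rot: [-0.0, 0.707, 0.707, -0.0]
force: [0.0, 0.0, 0.0]
grip_width: 0.001
grip_force: 0.0
```

Run:
```python
from rig import optics,ctrl
import cv2,numpy as np
from h import *
p=ctrl.sense()["eef_pos"];print(p)
s=optics.capture("scene");w=optics.capture("wrist");t=optics.capture("top")
print("tcp scene",proj(s,p),"wrist",proj(w,p),"top",proj(t,p))
o=np.array([565.8,-6.3])
for a in(0,.05,.1,.2,.3):
  P=[[*(o+[100-190*np.cos(a)+18*np.sin(a),y]),110+190*np.sin(a)+18*np.cos(a)] for y in (64+92,64-92)]
  print(a,[proj(c,q).round(0).tolist() for c in(s,w,t) for q in P])
for n,c,b in(("s",s,(290,120,400,220)),("w",w,(0,0,640,400)),("t",t,(250,200,312,245))):
  print(n,[(q[0],e.round(1)) for q,e in [(q,e) for q,e in blobs(c,b,H["blue"],100,40,15)]])
def r(i,f): return cv2.resize(i,None,fx=f,fy=f,interpolation=cv2.INTER_CUBIC)
im=np.hstack([r(s["img"][130:230,280:380],4),r(t["img"][155:255,230:330],4)])
cv2.imwrite("pics/w3.png",im);cv2.imwrite("pics/w3w.png",w["img"])
```

```text
[494.81415302  59.19978331 117.24794285]
tcp scene [319.89857612 172.57554543] wrist [323.42573086 232.41983099] top [281.68052393 224.47275196]
0 [[326.0, 157.0], [303.0, 182.0], [289.0, 88.0], [298.0, 353.0], [252.0, 230.0], [312.0, 231.0]]
0.05 [[327.0, 155.0], [304.0, 180.0], [289.0, 87.0], [298.0, 364.0], [251.0, 229.0], [312.0, 231.0]]
0.1 [[327.0, 153.0], [304.0, 178.0], [290.0, 86.0], [300.0, 376.0], [251.0, 229.0], [312.0, 230.0]]
0.2 [[328.0, 149.0], [305.0, 174.0], [297.0, 83.0], [305.0, 403.0], [250.0, 227.0], [312.0, 228.0]]
0.3 [[330.0, 146.0], [306.0, 170.0], [311.0, 79.0], [315.0, 435.0], [249.0, 224.0], [312.0, 226.0]]
s [(43, array([336.2, 201.5]))]
w [(400, array([417.9,   6.4])), (267, array([281. , 251.6]))]
t []
```

View pics/w3.png

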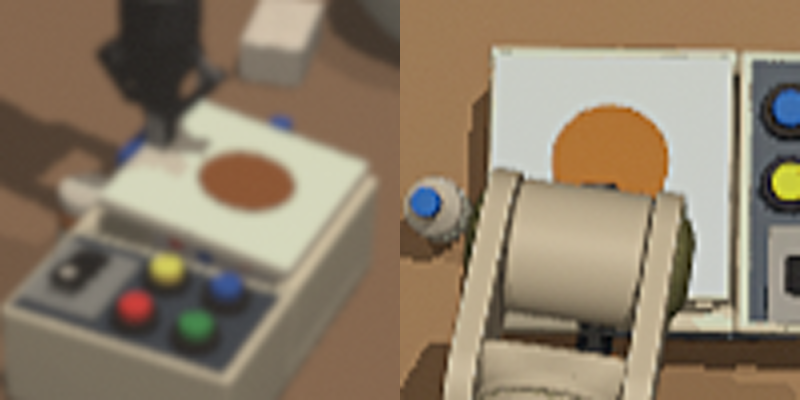

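View pics/w3w.png

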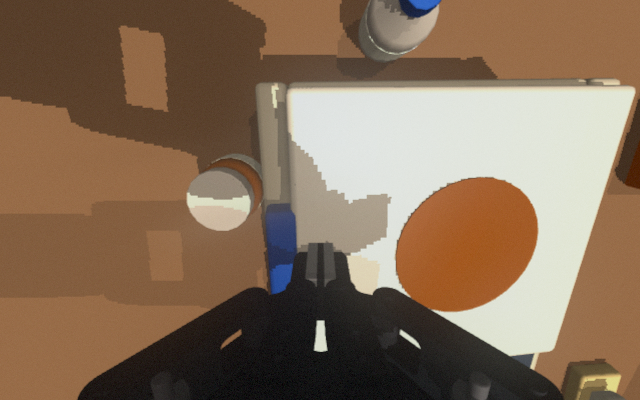

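The lid's right front corner (scene crop (100,195)) puts it at about 0.1 rad, so it isn't quite shut. It is following the fingertips, although the TCP reads lower than I expected. I'll continue down until the force climbs.

```bash
python3 -m handwheel '[[[1,0,0,-0.1,0],[1,0,0,0,0]]]';python3 -m handwheel '[[[1,0,0,-0.06,0],[1,0,0,0,0]]]';python3 -m handwheel '[[[1,0,0,-0.06,0]]]'
python3 - <<'E'
from rig import optics,ctrl
import cv2,numpy as np
s=optics.capture("scene")["img"];t=optics.capture("top")["img"]
def r(i,f): return cv2.resize(i,None,fx=f,fy=f,interpolation=cv2.INTER_CUBIC)
cv2.imwrite("pics/w4.png",np.hstack([r(s[130:230,280:380],4),r(t[155:255,230:330],4)]))
print(ctrl.sense()["tau"],ctrl.sense()["joints"])
E
```

```text
time_s: 3.75
eef_pos: [494.7, 59.2, 112.0]
ee_rot: [-0.0, 0.707, 0.707, -0.0]
force: [0.3, -0.6, -0.2]
grip_width: -0.005
grip_force: 0.0
time_s: 3.95
eef_pos: [494.8, 59.2, 109.2]
ee_rot: [-0.0, 0.707, 0.707, -0.0]
force: [-1.1, 0.3, -0.8]
grip_width: 0.0
grip_force: 0.0
time_s: 4.05
eef_pos: [495.1, 59.2, 106.7]
ee_rot: [0.0, 0.707, 0.707, 0.0]
force: [-0.7, 0.5, 1.3]
grip_width: -0.003
grip_force: 0.4
[ 6.07811307e-03 -4.00221419e+01 -2.29804713e+01 -8.22033326e-04
 -5.44859713e-02 -4.56687872e-06] [-1.16475350e-01  3.51978910e-01  1.70409287e+00  1.09072171e-05
  1.08594889e+00 -1.15472083e-01]
```

View pics/w4.png

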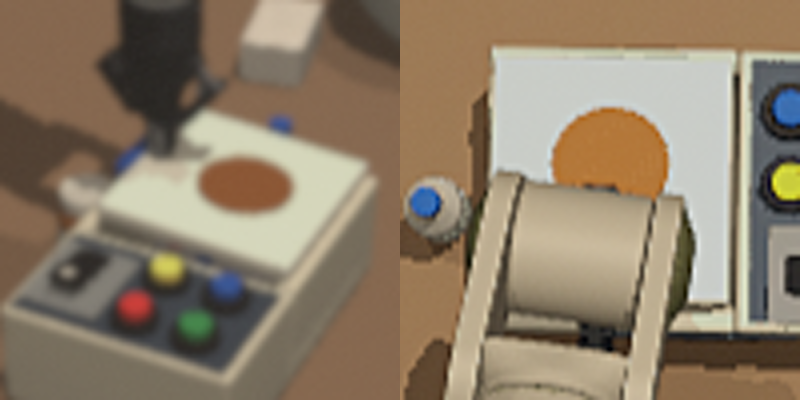

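The lid is lower still, with its front edge at crop row 305 against 298 before, and there's still no end stop. I'll keep going in small, force-checked steps.

```bash
for i in 1; do python3 -m handwheel '[[[1,0,0,-0.06,0]]]'|sed -n '2p;4p';python3 -m handwheel '[[[1,0,0,-0.04,0]]]'|sed -n '2p;4p';python3 -m handwheel '[[[1,0,0,-0.04,0]]]'|sed -n '2p;4p';python3 -m handwheel '[[[1,0,0,0,0]]]'|sed -n '2p;4p'; done
```

```text
eef_pos: [495.1, 59.2, 103.7]
force: [-1.0, -0.7, 2.0]
eef_pos: [494.9, 59.2, 101.3]
force: [-0.8, -0.3, 1.1]
eef_pos: [494.9, 59.2, 99.4]
force: [-1.0, -0.1, 0.0]
eef_pos: [494.9, 59.2, 99.3]
force: [0.1, 0.2, 0.4]
```

```bash
python3 -m handwheel '[[[1,0,0,-0.04,0]]]'|sed -n '2p;4p';python3 -m handwheel '[[[1,0,0,-0.04,0]]]'|sed -n '2p;4p';python3 -m handwheel '[[[1,0,0,-0.03,0]]]'|sed -n '2p;4p';python3 -m handwheel '[[[1,0,0,0,0]]]'|sed -n '2p;4p'
python3 - <<'E'
from rig import optics,ctrl
import cv2,numpy as np
from h import *
s=optics.capture("scene");t=optics.capture("top")
def r(i,f): return cv2.resize(i,None,fx=f,fy=f,interpolation=cv2.INTER_CUBIC)
cv2.imwrite("pics/w5.png",np.hstack([r(s["img"][130:230,280:380],4),r(t["img"][155:255,230:330],4)]))
old=cv2.imread("pics/w4.png")
# row profile of the right lid edge in the top view, column 310
print(t["img"][224:240,310].min(1), cv2.imread("pics/top0.png")[214:240,310].min(1))
E
```

```text
eef_pos: [495.1, 59.2, 97.7]
force: [-1.6, 0.7, 1.6]
eef_pos: [495.2, 59.2, 96.0]
force: [-8.6, 0.1, 25.3]
eef_pos: [495.2, 59.2, 95.9]
force: [-12.7, -0.3, 31.2]
eef_pos: [495.2, 59.2, 96.0]
force: [-8.5, 0.2, 20.5]
[203 203 202 203 204 209 185  82 138 190 180 179 178 145  53  36] [186 185 186 186 188 187 161  95  81  76  91  90  90  88  90  87  85 111
 167 188 181 180 180 148  55  32]
```

The force jumped to about 30 N at a reported z of 96. That is the lid's end stop (128 mm), so the fingertip sits about 32 mm higher than the reading. I'll lift, move over the rocker and check the lid and alignment.

```bash
python3 -m handwheel '[[[1,0,0,0.5,0],[1,0,0,0.7,0],[1,0.05,-0.7,0,0],[1,0.05,-0.8,0,0],[1,0.05,-0.8,0,0],[1,0,-0.8,0,0],[1,0,-0.7,0,0],[1,0,0,0,0]]]'
python3 - <<'E'
from rig import optics,ctrl
import cv2,numpy as np
from h import *
p=ctrl.sense()["eef_pos"];print(p)
s=optics.capture("scene");t=optics.capture("top");w=optics.capture("wrist")
print("tabs",blobs(t,(250,205,312,245),H["blue"]))
o=np.array([565.8,-6.3])
for a in(0,.03,.06): print(a,proj(t,[*(o+[100-190*np.cos(a)-6,64]),110+190*np.sin(a)+12]))
print("tcp,tcp+32 in wrist",proj(w,p),proj(w,p+[0,0,32]),"dot",proj(w,[502.1,-129,135]),"scene",proj(s,p),proj(s,p+[0,0,32]),proj(s,[502.1,-129,135]))
for k,q in dict(green=(629.4,-137.2),red=(573,-137.6)).items(): print(k,proj(w,[*q,132]),[e for _,e in blobs(w,(0,0,640,400),H[k],120,50,200)])
def r(i,f): return cv2.resize(i,None,fx=f,fy=f,interpolation=cv2.INTER_CUBIC)
cv2.imwrite("pics/w6.png",np.hstack([r(s["img"][130:230,270:350],5),cv2.resize(w["img"][130:380,200:400],(400,500))]))
E
```

```text
time_s: 5.85
eef_pos: [502.3, -134.4, 153.8]
ee_rot: [0.0, 0.709, 0.705, -0.0]
force: [0.4, 0.1, -0.6]
grip_width: 0.001
grip_force: 0.0
[ 502.32618689 -134.39587939  153.77981438]
tabs [([22, 26, 20, 5, 84], array([282.1547619, 232.6547619]))]
0 [281.82739872 232.58302251]
0.03 [281.72201792 232.48174111]
0.06 [281.61769462 232.32332526]
tcp,tcp+32 in wrist [323.52590552 236.9477575 ] [324.12619131 261.55359385] dot [322.95600838 219.05996954] scene [295.70266986 192.96063072] [295.37517332 185.3866595 ] [296.60883129 196.46123864]
green [491.64160649 227.31423655] [array([488.19246032, 226.79761905])]
red [416.79877176 227.93421029] [array([411.80438596, 226.88859649])]
```

View pics/w6.png

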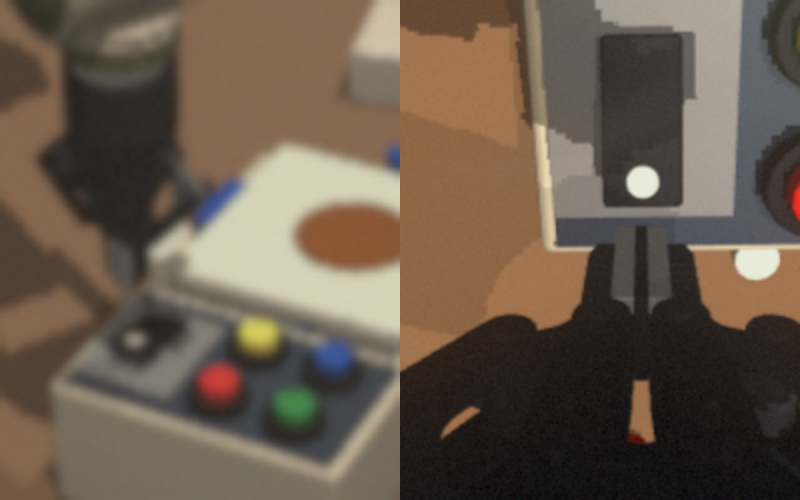

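The fingertip sits just outboard of the dot (dot at wrist pixel (321,221)), and the image confirms the 32 mm tip offset. The lid's tab is at its shut position. Now I press the rocker.

```bash
python3 -m handwheel '[[[1,-0.03,0.06,-0.4,0],[1,0,0,-0.4,0],[1,0,0,-0.12,0],[1,0,0,0,0]]]'|sed -n '2p;4p'
python3 -m handwheel '[[[1,0,0,-0.06,0]]]'|sed -n '2p;4p';python3 -m handwheel '[[[1,0,0,-0.06,0]]]'|sed -n '2p;4p';python3 -m handwheel '[[[1,0,0,-0.06,0]]]'|sed -n '2p;4p';python3 -m handwheel '[[[1,0,0,0,0]]]'|sed -n '2p;4p'
```

```text
eef_pos: [500.8, -126.9, 107.7]
force: [-0.4, 0.2, 1.0]
eef_pos: [501.7, -127.7, 106.2]
force: [-0.3, -0.4, -0.7]
eef_pos: [501.5, -127.8, 102.8]
force: [0.6, -1.0, 0.9]
eef_pos: [501.4, -128.1, 99.6]
force: [-0.4, -0.6, 0.8]
eef_pos: [501.1, -127.9, 99.1]
force: [-0.7, 0.5, 0.5]
```

```bash
python3 -m handwheel '[[[1,0,-0.06,0,0]]]'|sed -n '2p;4p'
python3 -m handwheel '[[[1,0,0,-0.05,0]]]'|sed -n '2p;4p';python3 -m handwheel '[[[1,0,0,-0.05,0]]]'|sed -n '2p;4p';python3 -m handwheel '[[[1,0,0,-0.04,0]]]'|sed -n '2p;4p';python3 -m handwheel '[[[1,0,0,0,0]]]'|sed -n '2p;4p'
```

```text
eef_pos: [501.0, -130.6, 99.2]
force: [0.1, 0.1, 1.0]
eef_pos: [501.2, -131.4, 97.0]
force: [-0.2, -3.4, 4.0]
eef_pos: [501.3, -131.6, 94.4]
force: [-1.3, -4.1, 3.8]
eef_pos: [501.5, -131.7, 93.1]
force: [-6.2, -2.4, 24.7]
eef_pos: [501.4, -131.7, 93.4]
force: [-3.6, -3.5, 12.7]
```

The rocker hit its end stop at tip z ≈ 125 mm, with 25 N against the 2–4 N needed. Next I lift and go over to green, checking alignment on the way.

```bash
python3 -m handwheel '[[[1,0,0,0.4,0],[1,0,0,0.6,0],[1,0.6,-0.03,0,0],[1,0.7,-0.03,0,0],[1,0.7,-0.03,0,0],[1,0.5,-0.02,0,0],[1,0,0,0,0]]]'
python3 - <<'E'
from rig import optics,ctrl
import cv2,numpy as np
from h import *
p=ctrl.sense()["eef_pos"]
w=optics.capture("wrist");t=optics.capture("top");s=optics.capture("scene")
print(p,"tip wrist",proj(w,p+[0,0,32]))
for k,q in dict(green=(629.4,-137.2),red=(573,-137.6),yellow=(572.2,-77.7),blue=(628.9,-76.8)).items():
  print(k,proj(w,[*q,132]).round(1),[(e.round(1),ray(w,e,132).round(1),b[4]) for b,e in blobs(w,(0,0,640,400),H[k],120,50,300)])
x0=200
cv2.imwrite("pics/w7.png",np.hstack([w["img"],cv2.resize(s["img"][170:230,280:304],(160,400))]))
E
```

```text
time_s: 8.0
eef_pos: [627.5, -135.8, 140.5]
ee_rot: [-0.001, 0.707, 0.707, 0.0]
force: [0.7, 1.0, 0.5]
grip_width: -0.004
grip_force: 0.0
[ 627.47245534 -135.8355883   140.48950912] tip wrist [324.07108486 256.43726128]
green [326.1 229.2] [(array([323.6, 227.7]), array([ 627.6, -136. ,  132. ]), 1021)]
red [246.2 229.7] [(array([244.3, 228.6]), array([ 571.7, -136.8,  132. ]), 1299)]
yellow [237.2 143.9] [(array([235.3, 144.6]), array([570.9, -78.1, 132. ]), 1568)]
blue [325.9 142.4] [(array([322.7, 144.3]), array([626.8, -78. , 132. ]), 1424)]
```

View pics/w7.png

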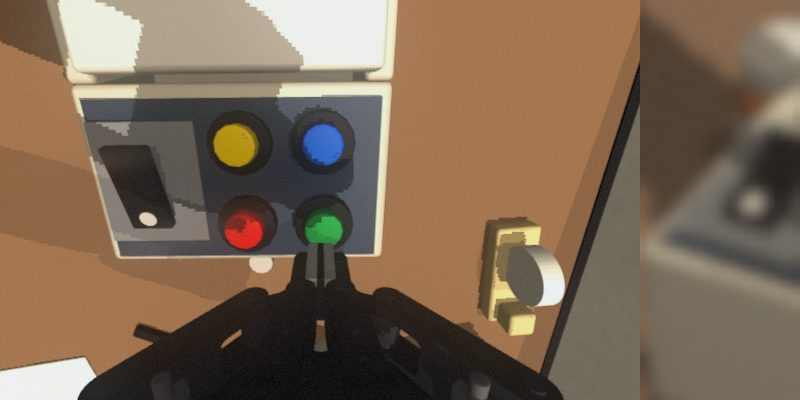

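The tip stands over green (323,228), and the rocker dot is at (148,219). A quick check of the dot's height before pressing.

```bash
python3 - <<'E'
from rig import optics
from h import *
w=optics.capture("wrist");t=optics.capture("top")
print([proj(w,[500.5,-129.5,z]).round(1).tolist() for z in(135,130,124)])
g=w["img"][195:240,130:170].min(2)>170
n,_,s,c=cv2.connectedComponentsWithStats(g.astype(np.uint8));print(s[1:],c[1:]+[130,195])
E
python3 -m handwheel '[[[1,0.01,-0.02,-0.3,0],[1,0,0,-0.3,0],[1,0,0,0,0]]]'|sed -n '2p;4p'
python3 -m handwheel '[[[1,0,0,-0.1,0],[1,0,0,0,0]]]'|sed -n '2p;4p'
```

```text
[[142.8, 219.9], [147.0, 217.2], [151.8, 214.1]]
[[ 14  18  16  11 136]] [[151.67647059 218.01470588]]
eef_pos: [625.0, -137.0, 110.5]
force: [0.1, 0.4, 0.2]
eef_pos: [626.4, -137.3, 107.4]
force: [-0.2, -0.5, -0.4]
```

The dot is at z ≈ 124, so the rocker is on. Pressing green.

```bash
python3 -m handwheel '[[[1,0.02,0,-0.1,0],[1,0,0,0,0]]]'|sed -n '2p;4p'
for i in 1; do python3 -m handwheel '[[[1,0,0,-0.06,0],[1,0,0,0,0]]]'|sed -n '2p;4p';python3 -m handwheel '[[[1,0,0,-0.06,0],[1,0,0,0,0]]]'|sed -n '2p;4p';python3 -m handwheel '[[[1,0,0,-0.04,0],[1,0,0,0,0]]]'|sed -n '2p;4p'; done
```

```text
eef_pos: [627.4, -137.2, 101.8]
force: [-0.5, 0.2, 0.6]
eef_pos: [627.7, -137.4, 99.1]
force: [0.5, -0.4, 1.6]
eef_pos: [627.7, -137.4, 96.2]
force: [-0.2, -0.2, 3.4]
eef_pos: [627.7, -137.4, 94.4]
force: [-0.1, 0.2, 4.9]
```

```bash
python3 -m handwheel '[[[1,0,0,-0.03,0],[1,0,0,0,0]]]'|sed -n '2p;4p'; python3 -m handwheel '[[[1,0,0,-0.02,0],[1,0,0,0,0],[1,0,0,0,0]]]'|sed -n '2p;4p'
```

```text
eef_pos: [627.8, -137.4, 94.2]
force: [-2.8, 1.1, 12.1]
eef_pos: [627.9, -137.4, 94.0]
force: [-6.7, 2.2, 17.3]
```

```bash
python3 -m handwheel '[[[1,0,0,0,0],[1,0,0,0,0],[1,0,0,0,0]]]'|sed -n '2p;4p'; python3 -c "
from rig import ctrl
print(ctrl.finish_job())"
```

```text
eef_pos: [627.9, -137.4, 94.1]
force: [-6.2, 1.2, 16.3]
the job is handed in; nothing more can be done
None
```

I pushed the lid shut, pressed the rocker fully over, and handed the job in with the green key held fully down at about 16 N. I gripped nothing, pressed no other key and saw no contact with the loose items, though I took no final picture to confirm they hadn't moved.

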